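# Open the ratchet clamp and slide the block in

### The arm

A 6-joint arm with a two-finger parallel gripper is mounted at the origin on a cart in front of the work surface, level with it; the furniture and walls round the work are solid. World frame = base frame: x ahead of the robot, y to its left, z up, the work surface at z = 0. Lengths are in mm, angles in degrees, forces in N, time in s.
With the tool pointing down it reaches from about 350 to 850 mm from the base axis. Payload 8.1 kg.
Tool frame: the origin (TCP) lies between the finger pads; the fingertips stand 25 mm ahead of it and the grasp point (between the pads) lies 6 mm ahead of it (r.tcp_to_tips is the distance from the TCP to the fingertips, in mm); z points along the fingers, y is the line along which they close (so a half turn about z gives the same grasp; the last joint's range is limited). The gripper opens to 85 mm and grips with 20 to 120 N. Pads are 22 mm wide; open, the fingers measure 114 mm over their backs; the gripper's body (76 mm by 85 mm) begins 54 mm behind the grasp point. The pads swing forward as they close: fully open they stand 13 mm farther back than shut.
Start: joints at [60.539, 7.471, 85.268, -0, 87.261, -4.893], TCP at [249.448, 545.693, 256.292] pointing down, gripper open.
Joint ranges: [-169.43, 169.43], [-51.17, 129.36], [1.28, 143.12], [-76.62, 256.62], [0, 156.53], [-152.29, 152.29]. Speed limits (degrees/s): [136.94, 136.94, 159.86, 180, 180, 180].

### API

Orientations are given as [roll, pitch, yaw] about the fixed x, y, z axes, in that order (R = Rz(yaw) Ry(pitch) Rx(roll)).
In Python, from bench import r gives the robot as it stands.
- The arm moves only by the tool apply_moves, never from a script. Its arguments are lists of equal length, an entry for each row: "angular": the turn, a rotation vector about the world's x, y, z in units of 8 degrees (1.0 is 8 degrees), a list of three; "travel": the shift along the world's x, y, z in units of 40 mm (1.0 is 40 mm), a list of three; "jaw": the opening, from 0 (shut) to 1 (fully open). A call has 1 to 20 rows; each row shifts and turns the commanded pose from where the row before left it; what a row does not reach is not made up. A row lasts 1/8 s, in which the tool goes at most 62.5 mm and 10.7 degrees, less where a joint would pass 70% of its speed; a pose out of reach is approached as far as the arm can. A call is refused whole if a number of a shift passes 1 or a number of a turn 1, either way. A call with a gripper value outside its range is refused whole. The fingers move at their own pace and stop on an object; "force" is the grip in N (left out, the last holds). Time passes only in rows, so rows that do not move let the fingers close. It gives the time, the measured TCP pose, the force, the opening and the grip force at its end, in the units of the state.
- r.sense(): the state, without advancing time (a new reading comes with each control period).
- r.snapshot(name): name is "side" or "top"; returns a dict with "color" (480x640x3 uint8, red, green, blue), "fx", "fy", "cx", "cy" (pixels), "R" (3x3) and "t" (3): a world point X has camera coordinates R X + t. Camera axes: x right, y down, z forward; pixel columns grow to the right and rows downward; lengths in mm; the calibration is good to about 2 mm. A picture is of the moment at which its call begins. There is no depth.
- r.hand_in(): hands the job in; it is judged then, once.
The state is a dict: "time": time; "joint_pos": joint angles; "qd": joint speeds; "joint_efforts": joint torques, N m; "tool_pos": TCP position; "tcp_rot": TCP orientation; "ft_force": force on the tool from outside, world axes, zero at the start; "wrist_torque": the same for the moment, N m; "finger_gap": finger opening in mm; "grip_force": force on a finger pad.
Only numpy, scipy, OpenCV 4.12 (cv2) and the standard library are available. Lean on these libraries where they do the work, as an engineer would, in place of code of your own. Each camera call takes 0.05 s, during which the arm holds its last target. There are 200 camera calls.

### The job

Open the blue bar clamp for the wood block: press down the red release pad on its sliding jaw and, keeping it pressed, push the jaw all the way back along its bar to the stop, then let the release spring up again. Then push the wood block along the table in between the two jaws until it is up against the bar. Press and push only: lift nothing, and leave the other things on the table where they are.

Things in the scene. Friction and masses are not known exactly. Their poses are not given: they have to be found in the camera images.
- clamp: Blue ratchet bar clamp fixed on the table. Origin on the table under the bar; the toothed steel bar runs along its y (y -150 to +90 mm, x -10 to +10 mm, top 32 mm up). Two blue jaws with orange faces, 50 mm tall, reach from the bar to x = -78 mm, the robot's side; between them the table is clear from x = -78 to -10 mm. Fixed jaw's face at y = +60 mm; sliding jaw on the -y side.
- clamp_jaw (a joint): Sliding jaw's place along the bar, m: 0 = jaw faces 30 mm apart, 0.100 = fully back at the stop, faces 130 mm apart. Grows toward the clamp's -y: the jaw's face is at y = 30 mm - value. Starts at about 0 to 0.03. Release up: a ratchet (5 mm teeth) blocks it toward the stop; do not force it. Release pressed: it slides with 2 to 4 N. Let go, it clicks up to 5 mm farther back to the next tooth.
- jaw_tip (a point): Outer end of the sliding jaw's orange face (clamp frame x = -78 mm, 26 mm above the table); moves with the jaw.
- push_plate (a point): Middle of the front face of the blue upright push plate, part of the sliding jaw, on the -y side of the release pad and 20 mm from the pad's centre: 42 mm wide, 10 mm thick, its top 84 mm above the table. A fingertip that holds the pad down can push the jaw back (toward -y) by this plate.
- clamp_release (a joint): Travel of the red release pad, m: 0 = up (ratchet locked), 0.008 = fully down; the ratchet is free from 0.0035 on. Near the stop the pad reads up to 0.001 when up. It moves straight down, springs up by itself, takes 6 N to start and 10 N fully down, and rides on the sliding jaw.
- release_top (a point): Centre of the top of the red ribbed release pad: level, 58 mm above the table when up, 40 mm (clamp x) by 36 mm (clamp y), at clamp x = 0, 34 mm behind the sliding jaw's face. The jaw's parts round it lie 8 mm or more lower, but for the push plate on its -y side.
- wood_block: Loose scrap wood block, about 0.16 kg, 48 mm (its x) by 65 mm (its y), 42 mm tall; origin at the centre of its underside. Starts on the robot's side of the clamp in front of the jaws, its long side roughly along the bar.
- parts_jar: Bystander to leave alone: white plastic jar with a blue lid, 53 mm across, 72 mm tall; origin at the centre of its underside.
- multimeter: Bystander to leave alone: orange and black multimeter, 132x62x41 mm, lying flat; origin at the centre of its underside.
- tape_measure: Bystander to leave alone: yellow tape measure, 36x74x62 mm; origin at the centre of its underside.
- tape_green: Bystander to leave alone: green roll of insulating tape lying flat, 64 mm across, 19 mm tall; origin at the centre of its underside.
- hex_bolt: Bystander to leave alone: steel hex bolt standing on its head, 19 mm across, 46 mm tall; origin at the centre of its underside.
- contact_spray: Bystander to leave alone: blue spray can with a red cap, 53 mm across, 194 mm tall; origin at the centre of its underside.
- side_cutters: Bystander to leave alone: side cutters with red handles lying flat, 60x119x21 mm; origin at the centre of its underside.
There are look-alikes about, which are no part of the job. Of the things shaped like the wood_block, the wood one is meant.

How it is judged:
By the outcome, as a careful person would: the job done as asked, in the order asked, and still so for the second after the job is handed in, with the robot touching nothing.
It also fails if it takes over 48 s, if anything falls off the work surface, if the arm or the gripper's body presses on something with over 40 N, if the wrist force passes 120 N, or if a joint passes its speed limit or range.

## Working session

There is one attempt and no reset: what is moved stays moved. The work goes in short steps, Python scripts to look and compute and a tool call to move; the robot and the scene stay as the last step left them, time stands still between calls to the robot, and variables do not carry over. Pictures are saved under pics/ and viewed, at most 10 in all, crops included, and the job is handed in when it is done.

Besides the shell and the picture viewer there is one more tool, called after ">>>" in YAML: its name, and indented under it one key for each argument. apply_moves: Moves the arm, as the interface text tells. Its arguments: {"type":"object","properties":{"angular":{"type":"array"},"travel":{"type":"array"},"jaw":{"type":"array"},"force":{"type":"number"}},"required":["angular","travel","jaw"]}

```bash
mkdir -p pics; cat > h.py <<'E'
from bench import r
import numpy as np, cv2, pickle
def snap(n,f):
    s=r.snapshot(n); cv2.imwrite(f'pics/{f}.png',s['color'][:,:,::-1]); pickle.dump(s,open(f'pics/{f}.pkl','wb')); return s
def ray(s,u,v,z):
    R=np.array(s['R']);t=np.array(s['t']); c=-R.T@t
    d=R.T@np.array([(u-s['cx'])/s['fx'],(v-s['cy'])/s['fy'],1]); return c+d*(z-c[2])/d[2]
def proj(s,X):
    p=np.array(s['R'])@np.array(X)+np.array(s['t']); return (s['fx']*p[0]/p[2]+s['cx'],s['fy']*p[1]/p[2]+s['cy'])
def load(f): return pickle.load(open(f'pics/{f}.pkl','rb'))
E
python3 -c "
from h import *
snap('top','t0');snap('side','s0')
for n in ('t0','s0'):
  s=load(n);print(-np.array(s['R']).T@np.array(s['t']),s['fx'])
print(r.sense())"
```

```text
[ 355.54966139  275.21675982 1083.03121731] 445.84910505380884
[  -3.898681   1172.11932934  692.46112297] 557.0213708181119
{'time': 0.1, 'joint_pos': array([ 6.05363746e+01,  7.51104072e+00,  8.53241130e+01,  4.69827364e-04,
        8.72635597e+01, -4.89428339e+00]), 'qd': array([ 0.05871326, -0.16502808, -0.15371759,  0.00419614,  0.14719223,
       -0.0851655 ]), 'joint_efforts': array([ 8.51462537e-04, -5.70956540e+01, -5.01940012e+01, -2.65279214e-04,
        8.24862567e-03, -7.99020540e-06]), 'tool_pos': array([249.23256957, 545.26835152, 255.33632252]), 'tcp_rot': array([-1.79901687e+02, -8.88952182e-03,  1.55430627e+02]), 'ft_force': array([ 0.67685315, -0.72405596, -0.04122343]), 'wrist_torque': array([ 0.02491765,  0.03745157, -0.00356239]), 'grip_force': 0.0, 'finger_gap': 85.52728241742334}
```

View pics/t0.png

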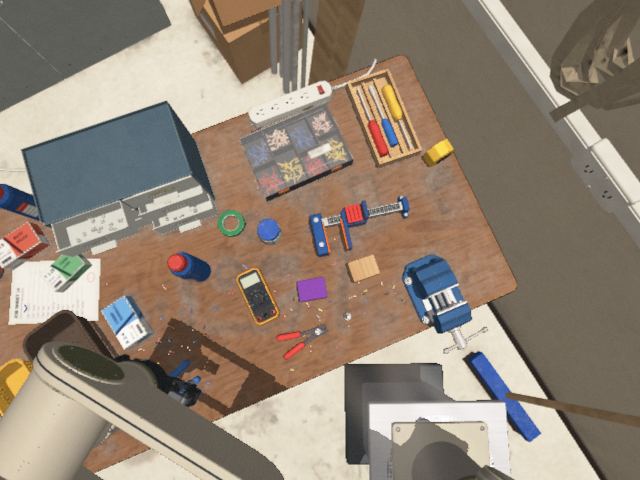

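View pics/s0.png

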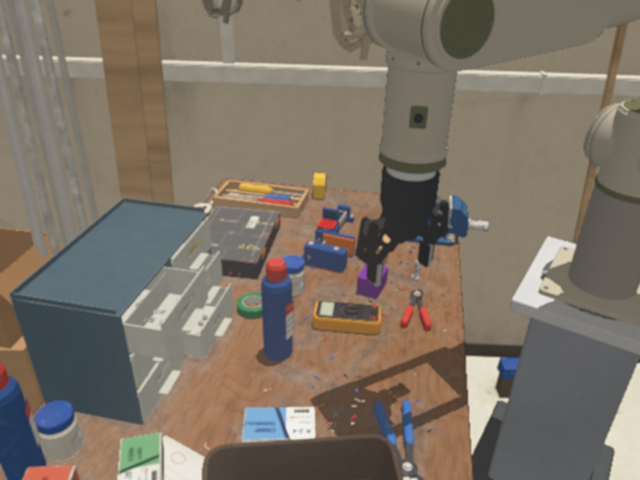

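The top view shows the clamp at about (360,215), with the red pad at (355,214). The wood block is at (364,268), and a purple look-alike is at (312,289). I'll enlarge this area to measure it.

```bash
python3 -c "
from h import *
s=load('t0');im=s['color'][190:290,290:420,::-1]
cv2.imwrite('pics/c0.png',cv2.resize(im,None,fx=6,fy=6,interpolation=cv2.INTER_CUBIC))
for p in [(0,0,0),(500,0,0),(0,300,0)]: print(proj(s,p))
print(ray(s,355,214,58),ray(s,364,268,42))"
```

```text
(np.float64(441.1049239536833), np.float64(471.94670138847476))
(np.float64(429.55125996632563), np.float64(252.41870635005517))
(np.float64(308.25816231109627), np.float64(473.7856813649297))
[585.02905575 185.94404298  58.        ] [458.97875249 166.43831944  42.        ]
```

View pics/c0.png

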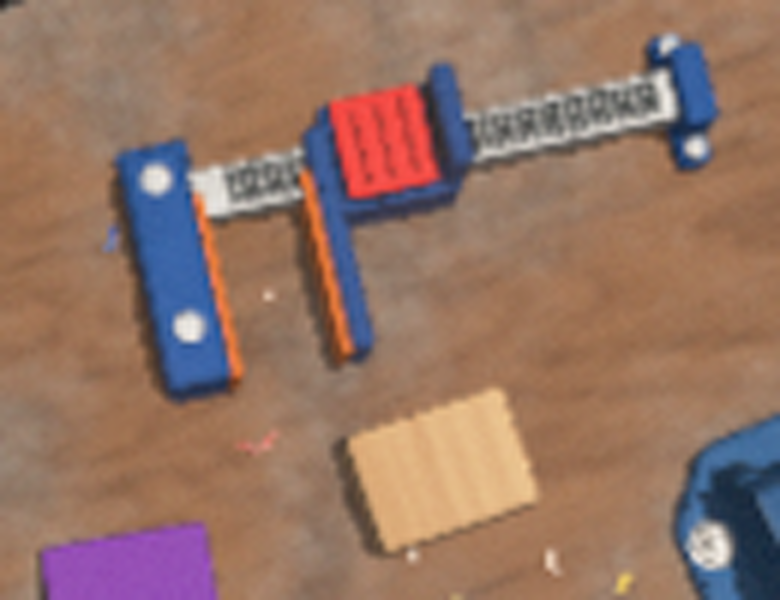

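```bash
cat > fit.py <<'E'
from h import *
from scipy.optimize import least_squares
s=load('t0'); c=lambda p:(290+p[0]/6,190+p[1]/6)
W=lambda pts,z:np.array([ray(s,*c(p),z)[:2] for p in pts])
pad=W([(330,101),(415,86),(440,183),(350,198)],58)
bar1=W([(190,170),(302,150)],32);bar2=W([(205,218),(305,200)],32);b3=W([(470,120),(660,70)],32);b4=W([(475,157),(670,117)],32)
ff=W([(200,195),(243,382)],50); sf=W([(302,170),(343,358)],50)
blk=W([(345,438),(500,388),(538,495),(388,553)],42)
def loc(P,v):
    a=v[2];R=np.array([[np.cos(a),-np.sin(a)],[np.sin(a),np.cos(a)]]);return (P-v[:2])@R
def res(v):
    q=v[3]
    e=loc(pad,v)-np.array([(20,14-q),(20,-22-q),(-20,-22-q),(-20,14-q)])
    return np.r_[e.ravel(),loc(bar1,v)[:,0]-10,loc(b3,v)[:,0]-10,loc(bar2,v)[:,0]+10,loc(b4,v)[:,0]+10,loc(ff,v)[:,1]-60,loc(sf,v)[:,1]-30+q,(loc(ff,v)[1,0]+78),loc(sf,v)[1,0]+78]
o=least_squares(res,[585,185,0.2,10],loss='soft_l1');v=o.x
print(v,np.degrees(v[2]));print(res(v).round(1))
print('pad',pad.mean(0));print('blk',blk,blk.mean(0),'local',loc(blk,v))
for i in range(4):print(np.linalg.norm(blk[i]-blk[i-1]),np.degrees(np.arctan2(*(blk[i]-blk[i-1])[::-1])))
E
python3 fit.py
```

```text
[5.82558385e+02 2.02628303e+02 2.10762968e-01 1.06395044e+01] 12.075828549597043
[ 0.9 -1.1 -0.4  0.8 -0.5  0.3  1.3  0.1  1.2 -0.6 -3.2  0.2  0.7 -0.8
  1.5  0.4  0.  -0.  -0.9  0.5 -1.3 -0.6]
pad [585.91727242 188.38274798]
blk [[471.08454036 204.86368391]
 [490.23492911 143.60800494]
 [448.09990774 130.05152333]
 [426.12551765 189.06665975]] [458.88622371 166.89746798] local [[-108.53944986   25.50691726]
 [-102.62788728  -38.39964753]
 [-146.66662518  -42.84124445]
 [-155.80843346   19.46515561]]
47.65353811231398 19.359687014282564
64.17940164319626 -72.63916782200931
44.26215335369352 -162.16498940819915
62.973487643543436 110.4229035159158
```

>>> apply_moves:
  angular:
    - [0,0,-0.555]
    - [0,0,-0.555]
    - [0,0,-0.555]
    - [0,0,-0.555]
    - [0,0,-0.555]
    - [0,0,-0.555]
    - [0,0,-0.555]
    - [0,0,-0.555]
    - [0,0,-0.555]
    - [0,0,-0.555]
    - [0,0,-0.555]
    - [0,0,-0.555]
    - [0,0,0]
    - [0,0,0]
  travel:
    - [0.7,-0.755,0]
    - [0.7,-0.755,0]
    - [0.7,-0.755,0]
    - [0.7,-0.755,0]
    - [0.7,-0.755,0]
    - [0.7,-0.755,0]
    - [0.7,-0.755,0]
    - [0.7,-0.755,0]
    - [0.7,-0.755,0]
    - [0.7,-0.755,0]
    - [0.7,-0.755,0]
    - [0.7,-0.755,0]
    - [0,0,0]
    - [0,0,0]
  jaw: [0,0,0,0,0,0,0,0,0,0,0,0,0,0]

```text
time: 1.85
tool_pos: [585.0, 183.5, 255.7]
tcp_rot: [-179.9, -0.0, 102.2]
ft_force: [-0.1, 0.6, 0.8]
finger_gap: 0.3
grip_force: 0.0
```

```bash
python3 -c "
from h import *
print(r.tcp_to_tips, r.sense())
s=snap('side','s1'); im=s['color']
u,v=map(int,proj(s,(583,203,30)));print(u,v)
x0=max(0,min(u-100,440));y0=max(0,min(v-75,330));print(x0,y0)
cv2.imwrite('pics/c1.png',cv2.resize(im[y0:y0+150,x0:x0+200,::-1],None,fx=4,fy=4,interpolation=cv2.INTER_CUBIC))"
```

```text
25.0 {'time': 1.85, 'joint_pos': array([1.26090988e+01, 9.55907221e+00, 8.30351960e+01, 2.55412223e-02,
       8.74781461e+01, 4.35788173e-01]), 'qd': array([ 1.24029117, -0.76533351,  0.40107311, -0.11505954,  0.0725874 ,
        0.03168681]), 'joint_efforts': array([-1.24357715e+00, -5.84626865e+01, -5.03727794e+01, -1.35546480e-01,
       -4.50152694e-02,  1.10972513e-02]), 'tool_pos': array([584.96576735, 183.4733028 , 255.68988   ]), 'tcp_rot': array([-1.79927393e+02, -2.49635319e-02,  1.02172155e+02]), 'ft_force': array([-0.14160902,  0.61046721,  0.79254768]), 'wrist_torque': array([-0.00701268,  0.02409041, -0.00596359]), 'grip_force': 0.0, 'finger_gap': 0.29045654196759746}
324 236
224 161
```

View pics/c1.png

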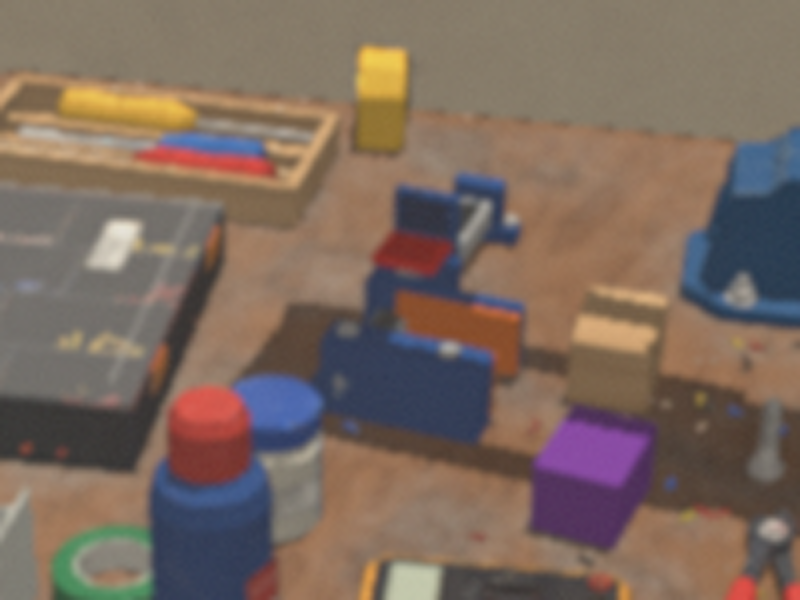

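The side view shows the red pad at crop (412,254), which is full-frame (327,224), and the blue plate behind it. The gripper is out of frame above. I'll descend to just over the pad and check the pad position.

>>> apply_moves:
  angular:
    - [0,0,0]
    - [0,0,0]
    - [0,0,0]
    - [0,0,0]
    - [0,0,0]
    - [0,0,0]
  travel:
    - [0,0,-0.8]
    - [0,0,-0.8]
    - [0,0,-0.8]
    - [0,0,-0.8]
    - [0,0,-0.8]
    - [0,0,0]
  jaw: [0,0,0,0,0,0]

```text
time: 2.65
tool_pos: [582.3, 183.8, 93.1]
tcp_rot: [-179.6, -0.0, 102.3]
ft_force: [-0.8, -0.4, 0.1]
finger_gap: -0.2
grip_force: 0.0
```

```bash
python3 -c "
from h import *
s=snap('side','s2'); im=s['color']
print(proj(s,(585.9,188.4,58)),r.sense()['tool_pos'],r.sense()['ft_force'])
x0,y0=274,161
cv2.imwrite('pics/c2.png',cv2.resize(im[y0:y0+100,x0:x0+120,::-1],None,fx=6,fy=6,interpolation=cv2.INTER_CUBIC))"
```

```text
(np.float64(327.0936191511842), np.float64(223.06018847407094)) [583.91218213 184.04168802  95.47929139] [0.17674804 0.62066889 0.6952657 ]
```

View pics/c2.png

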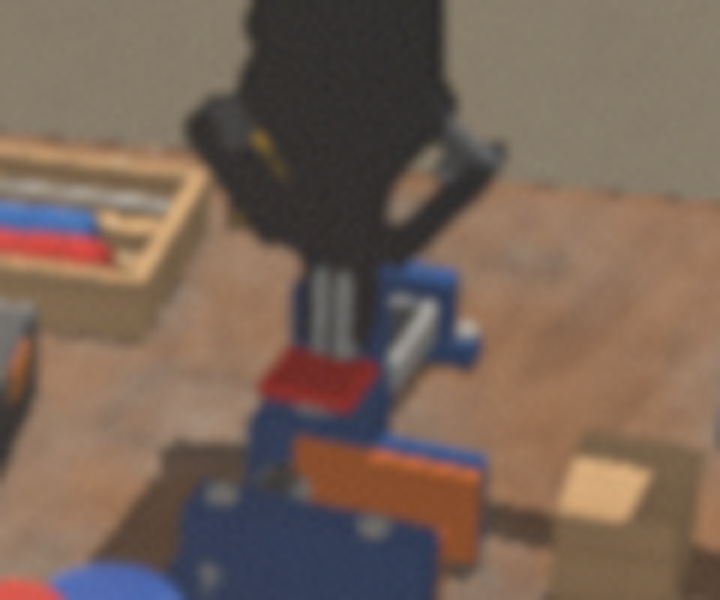

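The fingers are centred over the red pad, just in front of the plate. Pressing down now.

>>> apply_moves:
  angular:
    - [0,0,0]
    - [0,0,0]
    - [0,0,0]
    - [0,0,0]
    - [0,0,0]
    - [0,0,0]
  travel:
    - [0,0,-0.2]
    - [0,0,-0.1]
    - [0,0,-0.1]
    - [0,0,-0.1]
    - [0,0,0]
    - [0,0,0]
  jaw: [0,0,0,0,0,0]

```text
time: 3.45
tool_pos: [586.2, 183.5, 77.8]
tcp_rot: [179.9, -0.0, 102.1]
ft_force: [-3.3, -0.0, 7.7]
finger_gap: 0.1
grip_force: 4.1
```

>>> apply_moves:
  angular:
    - [0,0,0]
    - [0,0,0]
  travel:
    - [0,0,-0.1]
    - [0,0,0]
  jaw: [0,0,0]

```text
invalid input
```

>>> apply_moves:
  angular:
    - [0,0,0]
    - [0,0,0]
  travel:
    - [0,0,-0.1]
    - [0,0,0]
  jaw: [0,0]

```text
time: 3.7
tool_pos: [586.4, 183.6, 74.8]
tcp_rot: [179.9, -0.0, 102.1]
ft_force: [-6.0, -1.2, 14.6]
finger_gap: 0.1
grip_force: 7.3
```

>>> apply_moves:
  angular:
    - [0,0,0]
    - [0,0,0]
    - [0,0,0]
    - [0,0,0]
    - [0,0,0]
    - [0,0,0]
  travel:
    - [0.026,-0.122,0]
    - [0.026,-0.122,0]
    - [0.026,-0.122,0]
    - [0.026,-0.122,0]
    - [0.026,-0.122,0]
    - [0,0,0]
  jaw: [0,0,0,0,0,0]

```text
time: 4.45
tool_pos: [591.6, 158.9, 74.8]
tcp_rot: [179.9, -0.0, 102.1]
ft_force: [-6.9, -1.3, 14.7]
finger_gap: 0.1
grip_force: 7.5
```

>>> apply_moves:
  angular:
    - [0,0,0]
    - [0,0,0]
    - [0,0,0]
    - [0,0,0]
    - [0,0,0]
    - [0,0,0]
    - [0,0,0]
    - [0,0,0]
    - [0,0,0]
    - [0,0,0]
    - [0,0,0]
    - [0,0,0]
    - [0,0,0]
  travel:
    - [0.026,-0.122,0]
    - [0.026,-0.122,0]
    - [0.026,-0.122,0]
    - [0.026,-0.122,0]
    - [0.026,-0.122,0]
    - [0.026,-0.122,0]
    - [0.026,-0.122,0]
    - [0.026,-0.122,0]
    - [0.026,-0.122,0]
    - [0.026,-0.122,0]
    - [0.026,-0.122,0]
    - [0.026,-0.122,0]
    - [0,0,0]
  jaw: [0,0,0,0,0,0,0,0,0,0,0,0,0]

```text
time: 6.08
tool_pos: [604.0, 100.1, 74.8]
tcp_rot: [179.9, 0.0, 102.1]
ft_force: [-7.2, -0.9, 15.6]
finger_gap: 0.2
grip_force: 7.7
```

>>> apply_moves:
  angular:
    - [0,0,0]
    - [0,0,0]
    - [0,0,0]
    - [0,0,0]
  travel:
    - [0.013,-0.061,0]
    - [0.013,-0.061,0]
    - [0.013,-0.061,0]
    - [0,0,0]
  jaw: [0,0,0,0]

```text
time: 6.58
tool_pos: [605.5, 94.0, 74.7]
tcp_rot: [179.9, -0.1, 102.2]
ft_force: [-6.3, 4.2, 13.8]
finger_gap: -0.2
grip_force: 7.0
```

>>> apply_moves:
  angular:
    - [0,0,0]
    - [0,0,0]
    - [0,0,0]
    - [0,0,0]
  travel:
    - [0.013,-0.061,0]
    - [0.013,-0.061,0]
    - [0,0,0]
    - [0,0,0]
  jaw: [0,0,0,0]

```text
time: 7.08
tool_pos: [606.8, 90.7, 74.6]
tcp_rot: [179.8, -0.2, 102.2]
ft_force: [-4.9, 10.6, 12.1]
finger_gap: -0.0
grip_force: 9.5
```

>>> apply_moves:
  angular:
    - [0,0,0]
    - [0,0,0]
    - [0,0,0]
  travel:
    - [0.013,-0.061,0]
    - [0,0,0]
    - [0,0,0]
  jaw: [0,0,0]

```text
time: 7.45
tool_pos: [606.8, 90.6, 74.7]
tcp_rot: [179.8, -0.4, 102.2]
ft_force: [-6.0, 21.6, 12.4]
finger_gap: -0.2
grip_force: 14.7
```

The jaw is firmly at its stop. Letting the release up now.

>>> apply_moves:
  angular:
    - [0,0,0]
    - [0,0,0]
    - [0,0,0]
    - [0,0,0]
    - [0,0,0]
    - [0,0,0]
    - [0,0,0]
    - [0,0,0]
    - [0,0,0]
    - [0,0,0]
    - [0,0,0]
  travel:
    - [-0.016,0.073,0]
    - [0,0,0.1]
    - [0,0,0.1]
    - [0,0,0.1]
    - [0,0,0.1]
    - [0,0,0.2]
    - [0,0,0.4]
    - [0,0,0.8]
    - [0,0,0.8]
    - [0,0,0.8]
    - [0,0,0]
  jaw: [0,0,0,0,0,0,0,0,0,0,0]

```text
time: 8.82
tool_pos: [607.8, 88.6, 212.6]
tcp_rot: [179.6, 0.1, 102.1]
ft_force: [0.2, -0.6, 0.1]
finger_gap: -0.2
grip_force: 0.0
```

```bash
python3 -c "
from h import *
s=snap('side','s3'); print(r.sense()['tool_pos'],r.sense()['ft_force'])
im=s['color'];x0,y0=274,161
a=cv2.resize(im[y0:y0+100,x0:x0+130,::-1],None,fx=5,fy=5,interpolation=cv2.INTER_CUBIC)
cv2.imwrite('pics/c3.png',a)
# expected landmarks at q=100
v=[582.56,202.63,0.21076]
c,k=np.cos(v[2]),np.sin(v[2])
for p in [(20,-86,58),(20,-122,58),(-20,-122,58),(-20,-86,58),(-78,-70,50)]:
  u=proj(s,(v[0]+c*p[0]-k*p[1],v[1]+k*p[0]+c*p[1],p[2]));print(p,((u[0]-x0)*5,(u[1]-y0)*5))
"
```

```text
[606.74932603  88.52017413 210.20490935] [ 0.28573393 -0.38846357  0.13128045]
(20, -86, 58) (np.float64(276.6240933970104), np.float64(238.0312803220633))
(20, -122, 58) (np.float64(300.4695455948044), np.float64(207.4996609769147))
(-20, -122, 58) (np.float64(376.08212672799255), np.float64(221.4542740844594))
(-20, -86, 58) (np.float64(353.66509829573147), np.float64(252.5377956254212))
(-78, -70, 50) (np.float64(457.34932720418243), np.float64(303.27875250587624))
```

View pics/c3.png

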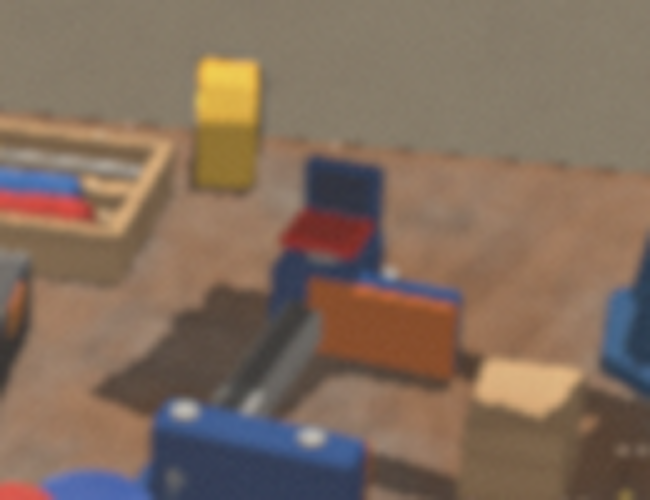

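The side view shows the jaw fully back, with the pad up at crop (328,235), within about 1 px of where it should be for q=100. Next I'll turn the tool 90° and move behind the wood block.

>>> apply_moves:
  angular:
    - [0,0,0.9375]
    - [0,0,0.9375]
    - [0,0,0.9375]
    - [0,0,0.9375]
    - [0,0,0.9375]
    - [0,0,0.9375]
    - [0,0,0.9375]
    - [0,0,0.9375]
    - [0,0,0.9375]
    - [0,0,0.9375]
    - [0,0,0.9375]
    - [0,0,0.9375]
    - [0,0,0]
    - [0,0,0]
  travel:
    - [-0.416,0.143,0]
    - [-0.416,0.143,0]
    - [-0.416,0.143,0]
    - [-0.416,0.143,0]
    - [-0.416,0.143,0]
    - [-0.416,0.143,0]
    - [-0.416,0.143,0]
    - [-0.416,0.143,0]
    - [-0.416,0.143,0]
    - [-0.416,0.143,0]
    - [-0.416,0.143,0]
    - [-0.416,0.143,0]
    - [0,0,0]
    - [0,0,0]
  jaw: [0.5,0.5,0.5,0.5,0.5,0.5,0.5,0.5,0.5,0.5,0.5,0.5,0.5,0.5]

```text
time: 10.62
tool_pos: [406.0, 157.0, 207.7]
tcp_rot: [-180.0, -0.0, -168.0]
ft_force: [0.9, -0.1, -0.2]
finger_gap: 42.6
grip_force: 0.0
```

```bash
python3 -c "
from fit import *
q=r.sense();print(q['tool_pos'],q['tcp_rot'],q['finger_gap'],r.tcp_to_tips)
B=np.array([ray(s,348,316,30)[:2],ray(s,290+207/6,190+523/6,42)[:2],q['tool_pos'][:2]]);print(B,loc(B,v))
" | tail -7
```

```text
62.973487643543436 110.4229035159158
[406.04386337 157.01121333 207.69443157] [-1.79986037e+02 -3.13208515e-02 -1.67998597e+02] 42.614468959539714 25.0
[[348.72473509 205.37214932]
 [438.40511784 259.18631776]
 [406.04386337 157.01121333]] [[-228.08525215   51.60254212]
 [-129.13110504   85.46420991]
 [-182.15190568   -7.67975101]]
```

>>> apply_moves:
  angular:
    - [0,0,0]
    - [0,0,0]
    - [0,0,0]
    - [0,0,0]
    - [0,0,0]
    - [0,0,0]
    - [0,0,0]
  travel:
    - [0,0,-0.85]
    - [0,0,-0.85]
    - [0,0,-0.85]
    - [0,0,-0.85]
    - [0,0,-0.85]
    - [0,0,0]
    - [0,0,0]
  jaw: [0.5,0.5,0.5,0.5,0.5,0.5,0.5]

```text
time: 11.5
tool_pos: [406.8, 157.2, 39.2]
tcp_rot: [-180.0, 0.0, -167.9]
ft_force: [0.4, -0.1, 0.2]
finger_gap: 42.8
grip_force: 0.0
```

>>> apply_moves:
  angular:
    - [0,0,0]
    - [0,0,0]
    - [0,0,0]
    - [0,0,0]
    - [0,0,0]
    - [0,0,0]
    - [0,0,0]
    - [0,0,0]
    - [0,0,0]
  travel:
    - [0.122,0.026,0]
    - [0.122,0.026,0]
    - [0.122,0.026,0]
    - [0.122,0.026,0]
    - [0.122,0.026,0]
    - [0.122,0.026,0]
    - [0.122,0.026,0]
    - [0.122,0.026,0]
    - [0,0,0]
  jaw: [0.5,0.5,0.5,0.5,0.5,0.5,0.5,0.5,0.5]

```text
time: 12.62
tool_pos: [445.5, 165.7, 38.4]
tcp_rot: [180.0, 0.0, -167.9]
ft_force: [0.3, 0.6, 0.0]
finger_gap: 42.7
grip_force: 0.0
```

```bash
python3 -c "
from h import *
snap('top','t2');s=snap('side','s4');im=s['color'];x0,y0=274,161
print(r.sense()['tool_pos'])
cv2.imwrite('pics/c4.png',cv2.resize(im[y0:y0+110,x0:x0+150,::-1],None,fx=5,fy=5,interpolation=cv2.INTER_CUBIC))"
```

```text
[445.08317886 165.57975408  38.30393139]
```

View pics/c4.png

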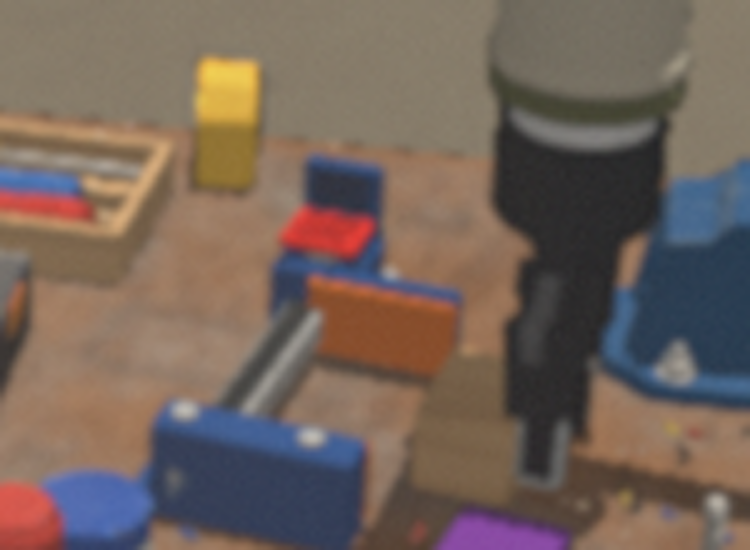

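The block is being pushed by both fingertips at crop (545,450) and stays square to them. The path between the jaws is clear.

>>> apply_moves:
  angular:
    - [0,0,0]
    - [0,0,0]
    - [0,0,0]
    - [0,0,0]
    - [0,0,0]
    - [0,0,0]
    - [0,0,0]
    - [0,0,0]
    - [0,0,0]
    - [0,0,0]
    - [0,0,0]
    - [0,0,0]
    - [0,0,0]
    - [0,0,0]
  travel:
    - [0.122,0.026,0]
    - [0.122,0.026,0]
    - [0.122,0.026,0]
    - [0.122,0.026,0]
    - [0.122,0.026,0]
    - [0.122,0.026,0]
    - [0.122,0.026,0]
    - [0.122,0.026,0]
    - [0.122,0.026,0]
    - [0.122,0.026,0]
    - [0.122,0.026,0]
    - [0.122,0.026,0]
    - [0.122,0.026,0]
    - [0,0,0]
  jaw: [0.5,0.5,0.5,0.5,0.5,0.5,0.5,0.5,0.5,0.5,0.5,0.5,0.5,0.5]

```text
time: 14.48
tool_pos: [509.0, 179.2, 38.5]
tcp_rot: [180.0, 0.0, -167.9]
ft_force: [-0.9, 0.2, 0.0]
finger_gap: 42.6
grip_force: 0.0
```

>>> apply_moves:
  angular:
    - [0,0,0]
    - [0,0,0]
    - [0,0,0]
    - [0,0,0]
  travel:
    - [0.061,0.013,0]
    - [0.061,0.013,0]
    - [0,0,0]
    - [0,0,0]
  jaw: [0.5,0.5,0.5,0.5]

```text
time: 14.98
tool_pos: [513.4, 180.1, 38.3]
tcp_rot: [-180.0, 0.0, -167.9]
ft_force: [0.7, 1.0, -0.2]
finger_gap: 42.5
grip_force: 0.0
```

>>> apply_moves:
  angular:
    - [0,0,0]
    - [0,0,0]
    - [0,0,0]
    - [0,0,0]
  travel:
    - [0.049,0.01,0]
    - [0.049,0.01,0]
    - [0,0,0]
    - [0,0,0]
  jaw: [0.5,0.5,0.5,0.5]

```text
time: 15.48
tool_pos: [517.4, 181.0, 38.3]
tcp_rot: [180.0, 0.0, -167.8]
ft_force: [0.3, 0.4, 0.1]
finger_gap: 42.7
grip_force: 0.0
```

>>> apply_moves:
  angular:
    - [0,0,0]
    - [0,0,0]
    - [0,0,0]
  travel:
    - [0.049,0.01,0]
    - [0,0,0]
    - [0,0,0]
  jaw: [0.5,0.5,0.5]

```text
time: 15.85
tool_pos: [519.2, 181.3, 38.3]
tcp_rot: [-180.0, 0.0, -167.8]
ft_force: [-0.4, -0.4, -0.2]
finger_gap: 43.0
grip_force: 0.1
```

>>> apply_moves:
  angular:
    - [0,0,0]
    - [0,0,0]
    - [0,0,0]
  travel:
    - [0.049,0.01,0]
    - [0,0,0]
    - [0,0,0]
  jaw: [0.5,0.5,0.5]

```text
time: 16.23
tool_pos: [519.4, 181.3, 37.9]
tcp_rot: [-180.0, -0.2, -167.9]
ft_force: [-10.1, -1.7, 7.0]
finger_gap: 42.8
grip_force: 4.8
```

>>> apply_moves:
  angular:
    - [0,0,0]
    - [0,0,0]
    - [0,0,0]
  travel:
    - [0.049,0.01,0]
    - [0,0,0]
    - [0,0,0]
  jaw: [0.5,0.5,0.5]

```text
time: 16.6
tool_pos: [519.5, 181.3, 37.3]
tcp_rot: [-180.0, -0.5, -167.9]
ft_force: [-17.3, -4.0, 12.1]
finger_gap: 42.9
grip_force: 9.0
```

```bash
python3 -c "
from h import *
s=snap('side','s5');im=s['color'];x0,y0=274,161
print(r.sense()['tool_pos'],r.sense()['ft_force'])
cv2.imwrite('pics/c5.png',cv2.resize(im[y0:y0+110,x0:x0+150,::-1],None,fx=5,fy=5,interpolation=cv2.INTER_CUBIC))"
```

```text
[519.49529018 181.32112546  37.27867892] [-17.23927381  -4.30055164  12.58881849]
```

View pics/c5.png

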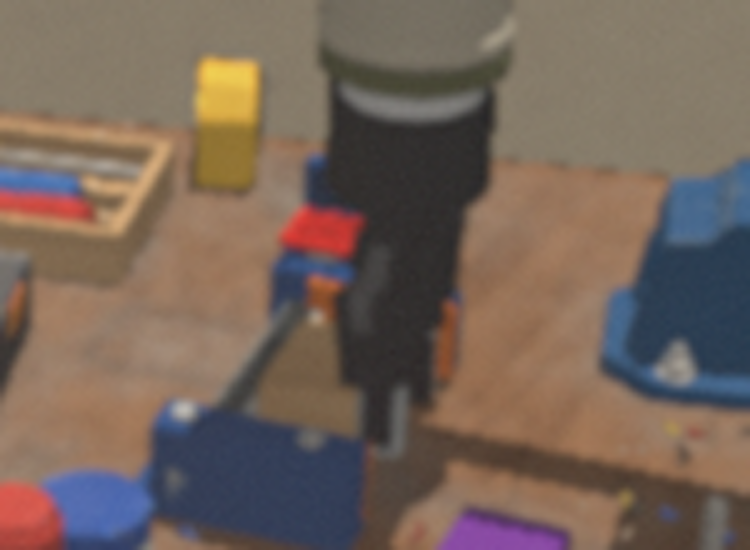

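The wood block sits flat against the bar at crop (310,380), and the contact force confirms it. Backing straight off, then lifting clear.

>>> apply_moves:
  angular:
    - [0,0,0]
    - [0,0,0]
    - [0,0,0]
    - [0,0,0]
    - [0,0,0]
    - [0,0,0]
    - [0,0,0]
    - [0,0,0]
    - [0,0,0]
    - [0,0,0]
    - [0,0,0]
  travel:
    - [-0.098,-0.021,0]
    - [-0.196,-0.042,0]
    - [-0.39,-0.084,0]
    - [-0.39,-0.084,0]
    - [-0.39,-0.084,0]
    - [0,0,0.7]
    - [0,0,0.8]
    - [0,0,0.8]
    - [0,0,0.8]
    - [0,0,0.8]
    - [0,0,0]
  jaw: [0.5,0.5,0.5,0.5,0.5,0.5,0.5,0.5,0.5,0.5,0.5]

```text
time: 18.02
tool_pos: [466.4, 170.0, 197.8]
tcp_rot: [180.0, 0.4, -167.8]
ft_force: [-0.2, -0.2, 0.0]
finger_gap: 42.8
grip_force: 0.0
```

```bash
python3 -c "
from h import *
s=snap('side','s6');t=snap('top','t6')
print(r.sense()['tool_pos'],r.sense()['ft_force'])
a=cv2.resize(s['color'][165:265,274:374,::-1],(400,400),interpolation=cv2.INTER_CUBIC)
b=cv2.resize(t['color'][190:290,300:400,::-1],(400,400),interpolation=cv2.INTER_CUBIC)
cv2.imwrite('pics/c6.png',np.hstack([a,b]))"
```

```text
[464.5940144  169.55254537 194.34615641] [ 1.1768154  -0.01422917 -0.69505527]
```

View pics/c6.png

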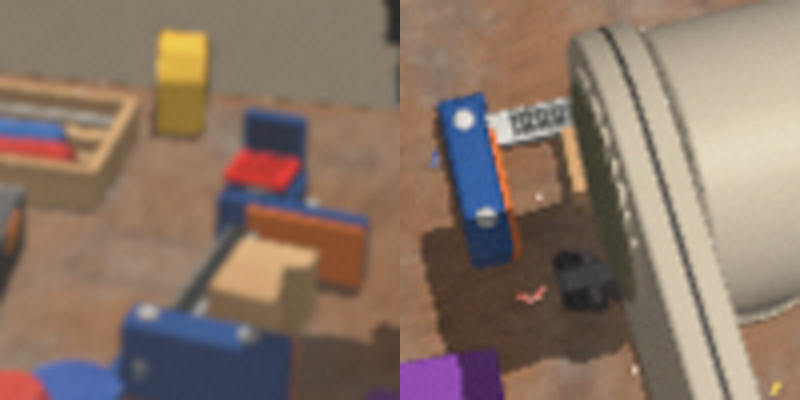

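The side half shows the block against the bar between the open jaws, with the pad up and the jaw back. In the top half, the block's edge at (572,160) meets the bar and the gripper is clear. Handing in.

```bash
python3 -c "
from bench import r
print(r.hand_in())"
```

```text
the job is handed in; nothing more can be done
None
```

The clamp is fully open with its release sprung back up, the wood block is against the bar between the jaws, and the job was handed in at about 18 s; the hand-in gave no verdict.

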